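Lay the power adapter in its bed and close the case

TASK

The power adapter was left standing on end in its storage case, so the lid cannot go on. Lay the adapter down flat in the long bed of the case and press it fully home past the sprung keeper, then put the lid on so that it sits flush all round, and let go. Do not disturb the glue stick, the stapler or the mug.

Things in the scene. Friction and masses are not known exactly. Their poses are not given: they have to be found in the camera images.
- case: Open light-wood storage case, fixed to the desk: 208 (x) x 144 (y) x 52 mm high, walls 6 mm. Origin: centre of its underside; x is the long direction, its -x end roughly faces the robot. The level rim, 52 mm high, is the fill line. Inside, a cork deck 22 mm above the desk has two recesses 16 mm deep: the long bed and, nearer the robot, a small well (centre x = -72, 45 x 61 mm).
- bed (a point): Middle of the floor of the bed, 6 mm above the desk, at x = +22 mm in the case; axes as the case's. The bed is 114 (x) x 62 (y) x 16 mm deep; beside it lie 35 mm of deck on each side, then the walls. Laid home, the adapter rests on this floor, pushed by the keeper against the bed's +x end: its centre is 20 mm above this point and about 2 mm to +x, its upper face 46 mm above the desk.
- keeper_tip (a point): Foremost point of the keeper at the -x end of the bed, 30 mm above the desk: a round steel nose 26 mm wide, 10 mm thick, on a post 37 mm high. It stands 6 mm into the bed, leaving 108 mm for the 110 mm adapter, and yields to -x on a spring. Tip the adapter in, far end low; push it on to the bed's +x end, then press its near end down: some 5 to 15 N, then a hard stop.
- adapter_center (a point): Centre of the loose power adapter: black block, rounded edges, 40 (x) x 56 (y) x 110 (z) mm, about 0.25 kg, no cord. At first it stands on end in the well, top 116 mm above the desk, its x and y along the case's. It must lie in the bed with its 110 mm along the case's x and its 56 mm along the case's y; either end first, either face up.
- lid_handle (a point): Centre of the lid's dark-wood bar handle, 80 (x) x 16 (y) x 34 mm high, amid a loose light-wood lid, 222 (x) x 158 (y) mm, about 0.3 kg. Panel 8 mm thick; a skirt 10 mm deep below it fits outside the case's rim with 3 mm to spare each side. At first it lies skirt down on the desk, this point 35 mm up. Seated, its panel rests on the rim, this point 77 mm up; either way round.
- glue_stick: Bystander: glue stick standing upright, 27 mm across, 90 mm high; origin at the centre of its underside. To be left alone.
- stapler: Bystander: black desk stapler, 42 x 153 x 60 mm; origin at the centre of its underside. To be left alone.
- mug: Bystander: white mug, 80 mm across, 91 mm high, with a handle; origin at the centre of its underside. To be left alone.
Things that resemble listed ones, but are neither listed nor needed, are in the scene too. What is shaped like the part that bears adapter_center but purple is not meant.

How it is judged:
On the way:
1. the adapter lies flat and fully home in the bed (z of adapter_center in the frame of bed below 0.0225 m and horizontal distance between adapter_center and bed below 0.007 m and angle between adapter_center's own z axis and vertical above 1.52 rad), for 0.2 s.
At the end, for the whole second after the job is handed in: The adapter lies flat in the bed (centre within 2.5 mm of its home height and 7 mm of the bed's middle), and the released lid is seated on the case: within 2.5 mm of its seated height, level within 1.4 degrees, centred within 6 mm (all of step 1 and z of lid_handle in the frame of case between 0.0745 and 0.0795 m and horizontal distance between lid_handle and case below 0.006 m and angle between the x axis of lid_handle and the x axis of case, either way round below 0.06 rad and angle between lid_handle's own z axis and vertical below 0.025 rad); the robot touches nothing.
It fails at once if a bystander (glue stick, stapler, mug) is moved by more than 30 mm or knocked over (distance of any of glue_stick, stapler, mug from where it was at the start of the episode above 0.03 m or angle between any of glue_stick, mug's own z axis and vertical above 0.4 rad).
It also fails if it takes over 67 s, if anything falls off the work surface, if the arm or the gripper's body presses on something with over 40 N, if the wrist force passes 120 N, or if a joint passes its speed limit or range.

ROBOT

A 6-joint arm with a two-finger parallel gripper is mounted at the origin on the work surface; the furniture and walls round the work are solid. World frame = base frame: x ahead of the robot, y to its left, z up, the work surface at z = 0. Lengths are in m, angles in rad, forces in N, time in s.
With the tool pointing down it reaches from about 0.35 to 0.975 m from the base axis. Payload 4.9 kg.
Tool frame: the origin (TCP) lies at the very end of the fingers, on their centre line; the grasp point (between the pads) lies 19 mm behind it; z points along the fingers, y is the line along which they close (so a half turn about z gives the same grasp; the last joint's range is limited). The gripper opens to 85 mm and grips with 20 to 120 N. Pads are 22 mm wide; open, the fingers measure 114 mm over their backs; the gripper's body (76 mm by 85 mm) begins 54 mm behind the grasp point. The pads swing forward as they close: fully open they stand 13 mm farther back than shut.
Start: joints at [-1.392, 0.053, 1.613, -0, 1.476, -0.119], TCP at [0.183, -0.597, 0.231] pointing down, gripper open.
Joint ranges: [-3.01, 3.01], [-1.01, 2.22], [0.06, 2.58], [-1.02, 4.17], [0.09, 2.62], [-3.14, 3.14]. Speed limits (rad/s): [2.57, 2.57, 3.14, 3.14, 3.14, 3.14].

INTERFACE

Orientations are given as a unit quaternion [w, x, y, z].
In Python, from plant import state, optics, ticket, nets gives the robot as it stands. The module is installed in compiled form; this text tells all that it offers.
- The arm moves only by the shell command python3 -m inch 'ROWS' [OPENING]. ROWS is JSON, a list of rows, each an object of numbers: "dx", "dy", "dz": the shift along the tool's x, y, z as a fraction of full scale; "rx", "ry", "rz": the turn, a rotation vector about the tool's x, y, z as a fraction of full scale. In form: [{"dx": .., "dy": .., "dz": .., "rx": .., "ry": .., "rz": ..}, ...]. A call has 1 to 5 rows; each row is the pose to reach, as a shift and turn from the pose commanded when the call began, along the tool's axes at that moment; what a row does not reach only later rows make up. Full scale, the value 1, is 0.8 m for a shift and 1.5 rad for a turn. A row lasts 1/10 s, in which the tool goes at most 50 mm and 8.59 degrees, less where a joint would pass 70% of its speed; a pose out of reach is approached as far as the arm can. A call with a number of a shift or a turn outside -1 to 1 is refused whole. A call with a gripper value outside its range is refused whole. OPENING is the opening, from -1 (shut) to 1 (fully open), set as the call begins (- or left out, the last holds). The fingers move at their own pace and stop on an object; the grip force is fixed at half the most. Time passes only in rows, so rows that repeat a pose let the fingers close. It gives the time, the measured TCP pose, the force, the opening and the grip force at its end, in the units of the state.
- state(): the state, without advancing time (a new reading comes with each control period).
- optics.grab_frame(name): name is "scene" or "top" or "wrist"; returns the picture (480x640x3 uint8, red, green, blue); there is no depth.
- optics.camera_info(name): a dict with "fx", "fy", "cx", "cy" (pixels), "R" (3x3) and "t" (3): a world point X has camera coordinates R X + t. Camera axes: x right, y down, z forward; pixel columns grow to the right and rows downward; lengths in m; the calibration is good to about 2 mm. A picture is of the moment at which its call begins: read the wrist's pose just before it. camera_info takes no time and is no camera call; for the wrist camera it gives the pose at the moment of the call.
- ticket.job_done(): hands the job in; it is judged then, once.
Trained networks look in the newest picture that a camera, given by its name, has taken for a name from the list of things; names that differ only in an ending like _2 or _b are one class to them, and where a whole thing is asked for, a point or a joint stands for the part that bears it (a point fixed in the world has none). Each returns a list of dicts, best first, with "confidence" (0 to 1); they miss things now and then, are a little off and sometimes report something else, mostly with a low value. They report only what shows in the picture. A call takes as long as a camera call. They do not tell look-alikes from the thing itself.
- nets.boxes_of(camera, name): "bbox" ([centre column, centre row, width, height] in pixels, round what is visible of it).
- nets.outline_of(camera, name): "pixels" (480x640 bool, what is visible of it) and "bbox" ([centre column, centre row, width, height] in pixels, round what is visible of it).
The state is a dict: "time": time; "joint_pos": joint angles; "joint_vel": joint speeds; "joint_efforts": joint torques, N m; "tool_pos": TCP position; "tool_rot": TCP orientation; "contact_force": force on the tool from outside, world axes, zero at the start; "ft_torque": the same for the moment, N m; "gripper_width": opening from 0.0 (shut) to 1.0 (fully open); "grasp_force": force on a finger pad.
Only numpy, scipy, OpenCV 4.12 (cv2) and the standard library are available. Lean on these libraries where they do the work, as an engineer would, in place of code of your own. Each camera call takes 0.05 s, during which the arm holds its last target. There are 200 camera calls.

## Working session

There is one attempt and no reset: what is moved stays moved. The work goes in short steps, Python scripts to look and compute and a shell command to move; the robot and the scene stay as the last step left them, time stands still between calls to the robot, and variables do not carry over. Pictures are saved under pics/ and viewed, at most 10 in all, crops included, and the job is handed in when it is done.

```bash
mkdir -p pics; python3 - <<'E'
from plant import state, optics, ticket, nets
import cv2,numpy as np
s=state();print(s['time'],s['tool_pos'],s['tool_rot'],s['contact_force'],s['gripper_width'])
for c in ['top','scene']:
    im=optics.grab_frame(c);cv2.imwrite(f'pics/{c}0.png',im[:,:,::-1])
    i=optics.camera_info(c);print(c,i['fx'],i['cx'],i['cy'],np.round(i['R'],3).tolist(),i['t'])
    for n in ['case','adapter_center','lid_handle','glue_stick','stapler','mug']:
        print(n,[(round(d['confidence'],2),np.round(d['bbox']).tolist()) for d in nets.boxes_of(c,n)[:3]])
E
```

```text
0.0 [ 0.18328198 -0.59687883  0.23006693] [-1.02607334e-03  9.88933163e-01  1.48358168e-01 -3.26594038e-05] [-0.1188696  -0.47207965  0.28559989] 0.9984664833934713
top 453.0070069709488 326.8476412268889 242.7653579321344 [[0.023, -1.0, 0.013], [-0.985, -0.025, -0.17], [0.17, -0.009, -0.985]] [-0.06227677  0.57276614  1.30176812]
case [(0.61, [343.0, 240.0, 65.0, 77.0])]
adapter_center [(0.83, [337.0, 303.0, 27.0, 22.0]), (0.7, [340.0, 263.0, 17.0, 17.0]), (0.67, [383.0, 315.0, 21.0, 20.0])]
lid_handle [(0.68, [220.0, 260.0, 73.0, 86.0]), (0.57, [338.0, 262.0, 19.0, 24.0])]
glue_stick [(0.6, [277.0, 287.0, 10.0, 11.0])]
stapler [(0.8, [428.0, 287.0, 48.0, 40.0])]
mug [(0.69, [281.0, 174.0, 30.0, 35.0])]
scene 451.5423614915937 317.3466939173831 245.22009171819616 [[-0.846, -0.533, -0.01], [-0.312, 0.51, -0.802], [0.432, -0.675, -0.598]] [0.45072521 0.23346351 0.95988345]
case [(0.75, [318.0, 241.0, 93.0, 65.0])]
adapter_center [(0.85, [410.0, 232.0, 30.0, 42.0]), (0.65, [377.0, 254.0, 28.0, 53.0]), (0.64, [337.0, 234.0, 27.0, 40.0])]
lid_handle [(0.81, [253.0, 338.0, 122.0, 74.0])]
glue_stick [(0.73, [327.0, 291.0, 15.0, 32.0])]
stapler [(0.21, [319.0, 239.0, 91.0, 65.0])]
mug [(0.97, [221.0, 246.0, 43.0, 39.0])]
```

```bash
python3 - <<'E'
import cv2
a=cv2.imread('pics/top0.png')[140:360,170:470];cv2.imwrite('pics/topc.png',cv2.resize(a,None,fx=2.66,fy=2.66,interpolation=3))
a=cv2.imread('pics/scene0.png')[190:400,170:470];cv2.imwrite('pics/scenec.png',cv2.resize(a,None,fx=2.66,fy=2.66,interpolation=3))
E
```

```text
(no output)
```

View pics/topc.png

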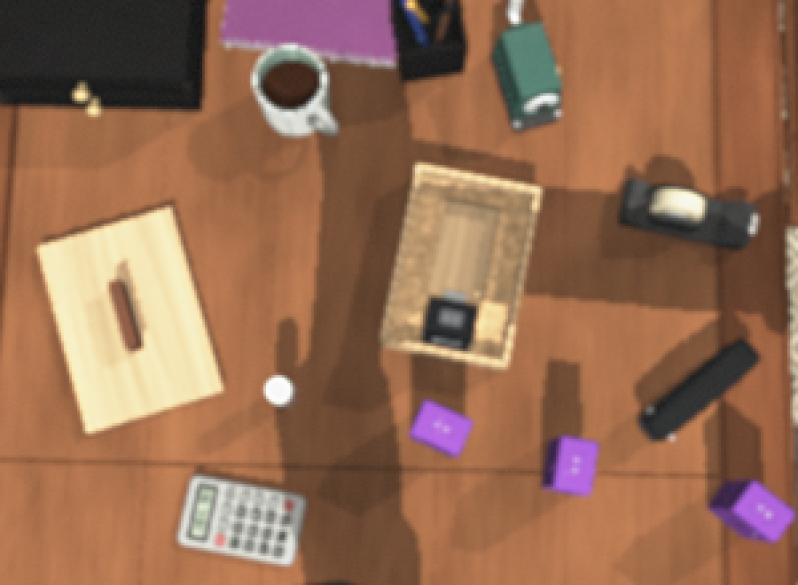

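View pics/scenec.png

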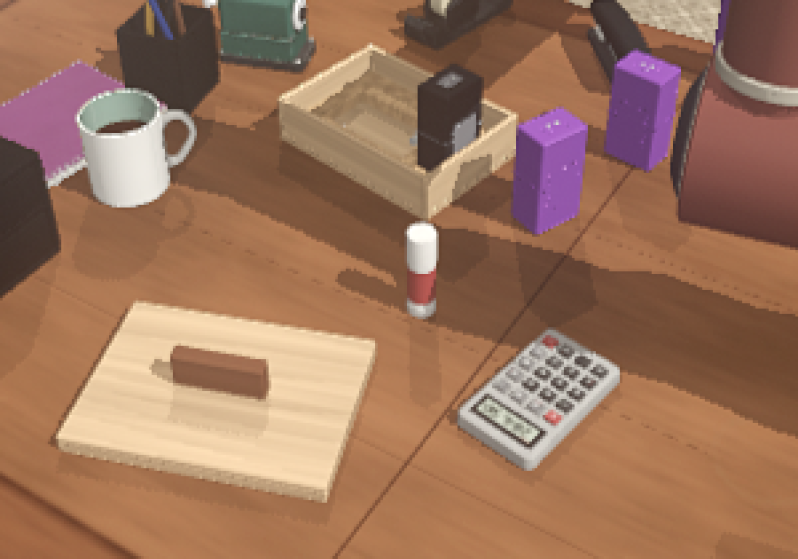

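The black block in the case's well (top crop 450,318 → full 339,260) is the adapter: it is black and stands in the case. The purple blocks at crop (441,428), (570,465) and (753,511) are decoys. The lid handle is at crop (127,315) → full (218,258), and the glue stick is at crop (279,390). Next I work out the poses.

```bash
cat > h.py <<'E'
from plant import state, optics, ticket, nets
import cv2,numpy as np
from scipy.spatial.transform import Rotation as Ro
def Rq(q): return Ro.from_quat(np.r_[q[1:],q[0]])
def ray(i,px,z):
    d=i['R'].T@np.array([(px[0]-i['cx'])/i['fx'],(px[1]-i['cy'])/i['fy'],1]);c=-i['R'].T@i['t']
    return c+d*(z-c[2])/d[2]
def proj(i,X):
    p=i['R']@np.asarray(X,float)+i['t'];return np.array([i['fx']*p[0]/p[2]+i['cx'],i['fy']*p[1]/p[2]+i['cy']])
def rect(i,px,z):
    P=np.array([ray(i,p,z)[:2] for p in px]); return P  # order: far-left, far-right, near-right, near-left
def pose(P):
    v=(P[0]+P[1]-P[2]-P[3]); w=(P[0]+P[3]-P[1]-P[2]);
    return P.mean(0),np.arctan2(v[1],v[0]),np.arctan2(-w[0],w[1]),np.hypot(*v)/2,np.hypot(*w)/2
def target(yaw,pitch):
    """tool x along heading yaw at pitch 0 (down); pitch>0: tool z swings toward +heading"""
    return Ro.from_euler('z',yaw)*Ro.from_euler('y',-pitch)*Ro.from_euler('x',np.pi)
def delta(pos,R,p0=None,R0=None):
    s=state();p0=s['tool_pos'] if p0 is None else p0;R0=Rq(s['tool_rot']) if R0 is None else R0
    d=R0.inv().apply(np.asarray(pos)-p0)/.8; r=(R0.inv()*R).as_rotvec()/1.5
    print('d',np.round(d,4),'r',np.round(r,4),'mm',round(np.linalg.norm(d)*800),'deg',round(np.degrees(np.linalg.norm(r*1.5)),1))
E
python3 - <<'E'
from h import *
i=optics.camera_info('top');f=lambda L:[(170+x/2.66,140+y/2.66) for x,y in L]
print('case',pose(rect(i,f([(415,165),(541,187),(511,367),(383,347)]),.052)))
print('lid',pose(rect(i,f([(38,245),(172,206),(223,389),(87,433)]),.018)))
print('handle',ray(i,f([(122,280)])[0],.052),ray(i,f([(132,350)])[0],.052))
print('adapter',ray(i,f([(451,320)])[0],.116))
print('glue',ray(i,f([(279,390)])[0],.09))
for p in [(441,426),(575,455),(765,500)]: print('purple',ray(i,f([p])[0],.11))
print('mug',ray(i,f([(290,82)])[0],.09))
E
```

```text
case (array([ 0.58408002, -0.09932559]), np.float64(-0.15049749364206472), np.float64(-0.14184679028812291), np.float64(0.20933860810387564), np.float64(0.1442350649616548))
lid (array([0.52106254, 0.27661086]), np.float64(0.3207888841378293), np.float64(0.32895458649461323), np.float64(0.2224019459923483), np.float64(0.15852472981172874))
handle [0.55794296 0.28021646 0.052     ] [0.47998462 0.26418246 0.052     ]
adapter [ 0.51337615 -0.08494509  0.116     ]
glue [0.43703875 0.09640894 0.09      ]
purple [ 0.40198411 -0.07670214  0.11      ]
purple [ 0.37515662 -0.21731693  0.11      ]
purple [ 0.33338754 -0.41531212  0.11      ]
mug [0.78026599 0.09863044 0.09      ]
```

```bash
python3 - <<'E'
from h import *
R=target(-.147,np.radians(40)); d=R.apply([0,0,1]); g=np.array([.513,-.087,.095]); print(d)
delta(g+.019*d-.13*d,R)
R=target(-.147,0);delta([.45,-.1,.38],R)
E
```

```text
[ 0.63585511 -0.09414984 -0.76604444]
d [ 0.5006 -0.5275  0.0641] r [-0.1034  0.4576  0.2843] mm 584 deg 47.1
d [ 0.5011 -0.4967 -0.1859] r [0.     0.     0.2965] mm 584 deg 25.5
```

```bash
R='{"dx":0.167,"dy":-0.166,"dz":-0.062}'
python3 -m inch '[{"dx":0.167,"dy":-0.166,"dz":-0.062},{"dx":0.167,"dy":-0.166,"dz":-0.062},{"dx":0.167,"dy":-0.166,"dz":-0.062},{"dx":0.167,"dy":-0.166,"dz":-0.062},{"dx":0.167,"dy":-0.166,"dz":-0.062}]' 1
python3 -m inch '[{"dx":0.167,"dy":-0.166,"dz":-0.062},{"dx":0.167,"dy":-0.166,"dz":-0.062},{"dx":0.167,"dy":-0.166,"dz":-0.062},{"dx":0.167,"dy":-0.166,"dz":-0.062},{"dx":0.167,"dy":-0.166,"dz":-0.062}]'
python3 -m inch '[{"dx":0.167,"dy":-0.166,"dz":-0.062,"rz":0.2965},{"dx":0.167,"dy":-0.166,"dz":-0.062,"rz":0.2965},{"dx":0.167,"dy":-0.166,"dz":-0.062,"rz":0.2965},{"dx":0.167,"dy":-0.166,"dz":-0.062,"rz":0.2965},{"dx":0.167,"dy":-0.166,"dz":-0.062,"rz":0.2965}]'
python3 - <<'E'
from h import *
i=optics.camera_info('wrist');im=optics.grab_frame('wrist');cv2.imwrite('pics/w0.png',im[:,:,::-1])
print([(d['confidence'],np.round(d['bbox'])) for d in nets.boxes_of('wrist','adapter_center')])
import pickle;pickle.dump((i,state()),open('w0.pkl','wb'))
R=target(-.147,np.radians(40)); d=R.apply([0,0,1]); g=np.array([.513,-.087,.095])
delta(g+.019*d-.13*d,R)
E
```

```text
[(0.51, array([162.,   4.,  25.,   9.]))]
d [ 0.5006 -0.5275  0.0641] r [-0.1035  0.4576  0.2843] mm 584 deg 47.1validation failed for argument at $[0]...
validation failed for argument at $[0]...
validation failed for argument at $[0]...
```

View pics/w0.png

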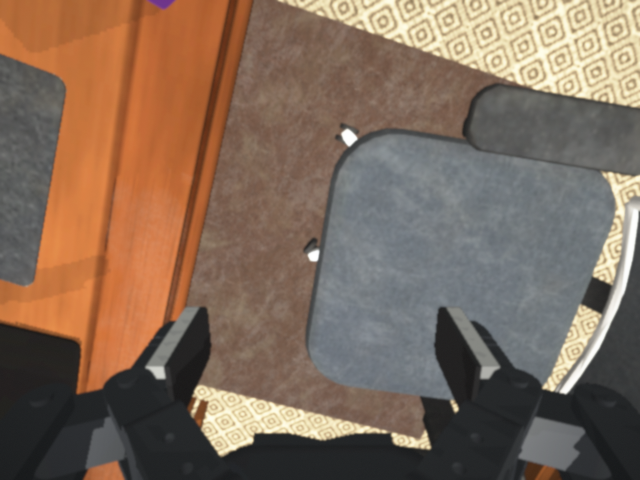

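The wrist picture shows only the chair and floor because the arm never moved: the rows were refused. I'll send rows with all six keys.

```bash

python3 -m inch '[{"dx":0.167,"dy":-0.166,"dz":-0.062,"rx":0,"ry":0,"rz":0},{"dx":0.167,"dy":-0.166,"dz":-0.062,"rx":0,"ry":0,"rz":0},{"dx":0.167,"dy":-0.166,"dz":-0.062,"rx":0,"ry":0,"rz":0},{"dx":0.167,"dy":-0.166,"dz":-0.062,"rx":0,"ry":0,"rz":0},{"dx":0.167,"dy":-0.166,"dz":-0.062,"rx":0,"ry":0,"rz":0}]' 1.0
```

```text
time: 1.3
tool_pos: [0.2745, -0.4288, 0.2837]
tool_rot: [0.002, 0.989, 0.151, 0.001]
contact_force: [0.5, -1.0, -0.3]
gripper_width: 0.998
grasp_force: 0.0
```

```bash

python3 -m inch '[{"dx":0.167,"dy":-0.166,"dz":-0.062,"rx":0,"ry":0,"rz":0},{"dx":0.167,"dy":-0.166,"dz":-0.062,"rx":0,"ry":0,"rz":0},{"dx":0.167,"dy":-0.166,"dz":-0.062,"rx":0,"ry":0,"rz":0},{"dx":0.167,"dy":-0.166,"dz":-0.062,"rx":0,"ry":0,"rz":0},{"dx":0.167,"dy":-0.166,"dz":-0.062,"rx":0,"ry":0,"rz":0}]'
python3 -m inch '[{"dx":0.167,"dy":-0.166,"dz":-0.062,"rx":0,"ry":0,"rz":0.2965},{"dx":0.167,"dy":-0.166,"dz":-0.062,"rx":0,"ry":0,"rz":0.2965},{"dx":0.167,"dy":-0.166,"dz":-0.062,"rx":0,"ry":0,"rz":0.2965},{"dx":0.167,"dy":-0.166,"dz":-0.062,"rx":0,"ry":0,"rz":0.2965},{"dx":0.167,"dy":-0.166,"dz":-0.062,"rx":0,"ry":0,"rz":0.2965}]'
python3 - <<'E'
from h import *
i=optics.camera_info('wrist');im=optics.grab_frame('wrist');cv2.imwrite('pics/w1.png',im[:,:,::-1])
print([(d['confidence'],np.round(d['bbox'])) for d in nets.boxes_of('wrist','adapter_center')])
import pickle;pickle.dump((i,state()),open('w0.pkl','wb'))
R=target(-.147,np.radians(40)); d=R.apply([0,0,1]); g=np.array([.513,-.087,.095])
delta(g+.019*d-.13*d,R)
E
```

```text
time: 1.8
tool_pos: [0.363, -0.2626, 0.333]
tool_rot: [0.001, 0.988, 0.151, 0.002]
contact_force: [-0.4, -1.2, -0.4]
gripper_width: 0.998
grasp_force: 0.0
time: 2.3
tool_pos: [0.451, -0.0973, 0.3812]
tool_rot: [0.0, 0.997, -0.073, 0.001]
contact_force: [0.1, -1.4, -0.2]
gripper_width: 1.003
grasp_force: 0.0
[(0.95, array([590., 237.,  99.,  73.])), (0.81, array([314., 215.,  55.,  63.])), (0.59, array([302., 120.,  55.,  46.])), (0.58, array([431., 227.,  62.,  70.])), (0.44, array([545., 135., 124., 116.]))]
d [-0.0142 -0.0256  0.2506] r [-4.000e-04  4.649e-01  1.900e-03] mm 202 deg 40.0
```

View pics/w1.png

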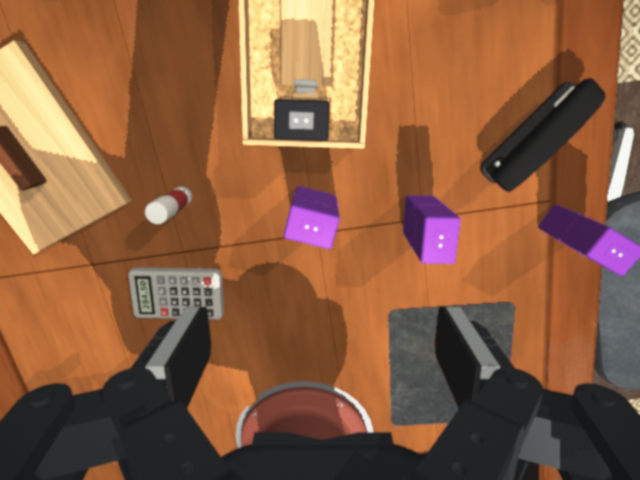

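The picture shows the adapter top at (302,120), the near rim corners at (243,147) and (365,149), and the keeper at (306,87).

```bash
python3 - <<'E'
from h import *
import pickle;i,s=pickle.load(open('w0.pkl','rb'))
A,B=ray(i,(242.5,147),.052),ray(i,(365,149),.052);print(A,B,np.linalg.norm(A-B),np.arctan2(-(A-B)[0],(A-B)[1]))
u=np.array([np.cos(.147),-np.sin(.147),0]);print('case',(A+B)/2+.104*u)
print('adapter edges',ray(i,(275,108),.116),ray(i,(329,108),.116),'centre',ray(i,(302,119),.116))
for x,n in((-.111,'nearrim'),): pass
E
python3 - <<'E'
import cv2
a=cv2.imread('pics/w1.png')[0:260,220:400];cv2.imwrite('pics/w1c.png',cv2.resize(a[:, :],None,fx=2.2*1.0,fy=2.2,interpolation=2))
E
```

```text
[ 0.4953694 -0.0080152  0.052    ] [ 0.4722375  -0.15076038  0.052     ] 0.144607298004219 -0.1606537065700727
case [ 0.5866818  -0.09462079  0.052     ]
adapter edges [ 0.5326681  -0.06136609  0.116     ] [ 0.52496675 -0.11422352  0.116     ] centre [ 0.51848912 -0.08612049  0.116     ]
```

View pics/w1c.png

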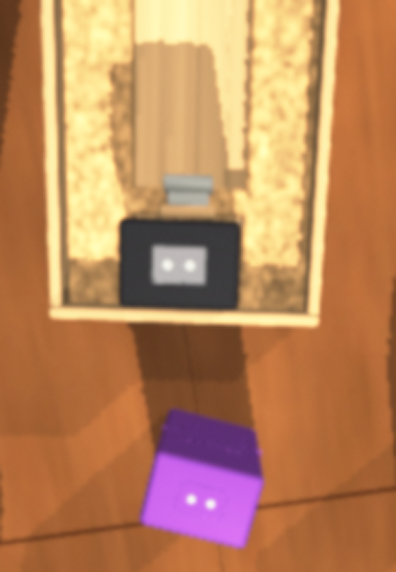

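The crop confirms that the black block in the well is the adapter. Now I move to the slanted stand-off.

```bash

python3 -m inch '[{"dx":-0.011,"dy":-0.025,"dz":0.25,"rx":0,"ry":0.465,"rz":0},{"dx":-0.011,"dy":-0.025,"dz":0.25,"rx":0,"ry":0.465,"rz":0},{"dx":-0.011,"dy":-0.025,"dz":0.25,"rx":0,"ry":0.465,"rz":0},{"dx":-0.011,"dy":-0.025,"dz":0.25,"rx":0,"ry":0.465,"rz":0},{"dx":-0.011,"dy":-0.025,"dz":0.25,"rx":0,"ry":0.465,"rz":0}]'
python3 - <<'E'
from h import *
R=target(-.15,np.radians(40)); d=R.apply([0,0,1]); g=np.array([.515,-.0865,.095])
delta(g+.019*d,R)
E
```

```text
time: 2.9
tool_pos: [0.4353, -0.0754, 0.1571]
tool_rot: [0.021, 0.941, -0.071, 0.329]
contact_force: [-1.5, 1.4, -2.5]
gripper_width: 1.004
grasp_force: 0.0
d [ 0.0311 -0.0003  0.1471] r [-0.0043  0.0177 -0.0023] mm 120 deg 1.6
```

```bash

python3 -m inch '[{"dx":0.0311,"dy":0,"dz":0,"rx":0,"ry":0.0177,"rz":0},{"dx":0.0311,"dy":0,"dz":0,"rx":0,"ry":0.0177,"rz":0}]'
python3 - <<'E'
from h import *
R=target(-.15,np.radians(40)); d=R.apply([0,0,1]); g=np.array([.515,-.0865,.095])
delta(g+.019*d,R)
E
```

```text
time: 3.1
tool_pos: [0.4619, -0.0822, 0.1946]
tool_rot: [0.027, 0.933, -0.07, 0.353]
contact_force: [0.2, -0.5, 1.4]
gripper_width: 1.0
grasp_force: 0.0
d [-0.0333 -0.0048  0.1611] r [ 0.0006 -0.0173  0.0006] mm 132 deg 1.5
```

```bash

python3 -m inch '[{"dx":-0.033,"dy":-0.004,"dz":0,"rx":0,"ry":-0.017,"rz":0},{"dx":-0.033,"dy":-0.004,"dz":0.05,"rx":0,"ry":-0.017,"rz":0},{"dx":-0.033,"dy":-0.004,"dz":0.1,"rx":0,"ry":-0.017,"rz":0},{"dx":-0.033,"dy":-0.004,"dz":0.13,"rx":0,"ry":-0.017,"rz":0},{"dx":-0.033,"dy":-0.004,"dz":0.13,"rx":0,"ry":-0.017,"rz":0}]'
python3 - <<'E'
from h import *
R=target(-.15,np.radians(40)); d=R.apply([0,0,1]); g=np.array([.515,-.0865,.095])
delta(g+.019*d,R)
E
```

```text
time: 3.6
tool_pos: [0.5115, -0.0855, 0.0976]
tool_rot: [0.024, 0.938, -0.069, 0.338]
contact_force: [-0.2, 0.4, -0.5]
gripper_width: 0.998
grasp_force: 0.0
d [0.0015 0.0007 0.0291] r [-0.0016  0.005   0.0011] mm 23 deg 0.5
```

Advance the last bit and close.

```bash

python3 -m inch '[{"dx":0.0,"dy":0,"dz":0.029,"rx":0,"ry":0.0,"rz":0},{"dx":0.0,"dy":0,"dz":0.029,"rx":0,"ry":0.0,"rz":0}]'
python3 -m inch '[{"dx":0.0,"dy":0,"dz":0,"rx":0,"ry":0.0,"rz":0},{"dx":0.0,"dy":0,"dz":0,"rx":0,"ry":0.0,"rz":0},{"dx":0.0,"dy":0,"dz":0,"rx":0,"ry":0.0,"rz":0},{"dx":0.0,"dy":0,"dz":0,"rx":0,"ry":0.0,"rz":0},{"dx":0.0,"dy":0,"dz":0,"rx":0,"ry":0.0,"rz":0}]' -1.0
python3 -m inch '[{"dx":0.0,"dy":0,"dz":0,"rx":0,"ry":0.0,"rz":0},{"dx":0.0,"dy":0,"dz":0,"rx":0,"ry":0.0,"rz":0},{"dx":0.0,"dy":0,"dz":0,"rx":0,"ry":0.0,"rz":0}]'
```

```text
time: 3.8
tool_pos: [0.5267, -0.0877, 0.0821]
tool_rot: [0.025, 0.938, -0.069, 0.34]
contact_force: [-0.1, 0.7, 0.2]
gripper_width: 1.001
grasp_force: 0.0
time: 4.3
tool_pos: [0.5276, -0.0874, 0.0853]
tool_rot: [0.026, 0.936, -0.069, 0.343]
contact_force: [-3.3, 2.4, 7.4]
gripper_width: 0.648
grasp_force: 64.6
time: 4.6
tool_pos: [0.5277, -0.0874, 0.0854]
tool_rot: [0.026, 0.936, -0.069, 0.343]
contact_force: [-3.5, 0.2, 6.2]
gripper_width: 0.649
grasp_force: 64.6
```

```bash
cat >> h.py <<'E'
CASE=np.array([.5853,-.097,0]);YAW=-.15
RC=Ro.from_euler('z',YAW)
import json,os
def tgt(th,cx,cz,off=None):
    """tool pose so that adapter is tilted th deg (far end low) with far lower corner at case x=cx, z=cz"""
    G=json.load(open('grasp.json'));p=np.array(G['p']);q=Rq(G['q'])  # adapter pose in tool frame
    RA=RC*Ro.from_euler('y',np.radians(90+th)); pA=CASE+RC.apply([cx,0,cz])-RA.apply([.02,0,.055])
    RT=RA*q.inv(); return pA-RT.apply(p),RT
E
python3 - <<'E'
from h import *
s=state();Rt=Rq(s['tool_rot']);pA=CASE+RC.apply([-.072,0,.061]);q=(Rt.inv()*RC).as_quat();print(np.degrees((Rt.inv()*target(YAW,0)).as_rotvec()))
json.dump(dict(p=Rt.inv().apply(pA-s['tool_pos']).tolist(),q=[q[3],*q[:3]]),open('grasp.json','w'))
p1=s['tool_pos']+[0,0,.115];delta(p1,Rt)
p,R=tgt(22,.071,.008);print(p,R.apply([0,0,1]));p2=p+[0,0,.09];delta(p2,R,p1,Rt);
E
```

```text
[ 1.19987255e-03 -4.02512752e+01  2.02244529e-01]
d [ 0.0929  0.0002 -0.1097] r [0. 0. 0.] mm 115 deg 0.0
[ 0.62989441 -0.10284501  0.02538414] [-0.93885295  0.1430775  -0.3131836 ]
d [0.03   0.0003 0.1645] r [ 0.0042 -1.3032  0.0015] mm 134 deg 112.0
```

Tipping far end low with this grip would need a 112° turn. I'll release and regrasp with the tool leaning the other way, so the bottom end goes far.

```bash

python3 -m inch '[{"dx":0.0,"dy":0,"dz":0,"rx":0,"ry":0.0,"rz":0},{"dx":0.0,"dy":0,"dz":0,"rx":0,"ry":0.0,"rz":0},{"dx":0.0,"dy":0,"dz":0,"rx":0,"ry":0.0,"rz":0},{"dx":0.0,"dy":0,"dz":0,"rx":0,"ry":0.0,"rz":0}]' 1.0
python3 -m inch '[{"dx":0.0,"dy":0,"dz":-0.06,"rx":0,"ry":0.0,"rz":0},{"dx":0.0,"dy":0,"dz":-0.12,"rx":0,"ry":0.0,"rz":0},{"dx":0.0,"dy":0,"dz":-0.18,"rx":0,"ry":0.0,"rz":0},{"dx":0.0,"dy":0,"dz":-0.18,"rx":0,"ry":0.0,"rz":0},{"dx":0.0,"dy":0,"dz":-0.18,"rx":0,"ry":0.0,"rz":0}]'
python3 - <<'E'
from h import *
R=target(YAW,np.radians(-25)); d=R.apply([0,0,1]); g=np.array([.5145,-.0863,.095])
delta(g+.019*d-.12*d,R)
E
```

```text
time: 5.0
tool_pos: [0.5262, -0.0868, 0.0825]
tool_rot: [0.025, 0.937, -0.069, 0.341]
contact_force: [-0.5, 0.0, 0.5]
gripper_width: 1.002
grasp_force: 0.0
time: 5.5
tool_pos: [0.4375, -0.0742, 0.1933]
tool_rot: [0.025, 0.937, -0.069, 0.341]
contact_force: [-0.1, 0.2, 0.7]
gripper_width: 1.001
grasp_force: 0.0
d [0.1102 0.0009 0.1033] r [-1.000e-04 -7.558e-01  1.700e-03] mm 121 deg 65.0
```

```bash

python3 -m inch '[{"dx":0.11,"dy":0.001,"dz":0.103,"rx":0,"ry":-0.756,"rz":0.0},{"dx":0.11,"dy":0.001,"dz":0.103,"rx":0,"ry":-0.756,"rz":0.0},{"dx":0.11,"dy":0.001,"dz":0.103,"rx":0,"ry":-0.756,"rz":0.0},{"dx":0.11,"dy":0.001,"dz":0.103,"rx":0,"ry":-0.756,"rz":0.0},{"dx":0.11,"dy":0.001,"dz":0.103,"rx":0,"ry":-0.756,"rz":0.0}]'
python3 - <<'E'
from h import *
optics.grab_frame('top')
optics.grab_frame('top')
R=target(YAW,np.radians(-25)); d=R.apply([0,0,1]); g=np.array([.5145,-.0863,.095])
delta(g+.019*d-.12*d,R);print(state()['joint_pos'],state()['tool_pos'])
E
```

```text
time: 6.0
tool_pos: [0.558, -0.0921, 0.1848]
tool_rot: [0.003, 0.994, -0.073, 0.078]
contact_force: [0.4, 0.5, -0.6]
gripper_width: 1.002
grasp_force: 0.0
d [-0.0024  0.0007 -0.0047] r [-0.0036 -0.3948  0.0029] mm 4 deg 33.9
[-0.31059973 -0.15493597  1.90014143  0.03282522  1.24372517  1.39905417] [ 0.55926855 -0.09246688  0.18310158]
```

```bash

python3 -m inch '[{"dx":-0.003,"dy":0.001,"dz":-0.005,"rx":-0.003,"ry":-0.395,"rz":0.003},{"dx":-0.003,"dy":0.001,"dz":-0.005,"rx":-0.003,"ry":-0.395,"rz":0.003},{"dx":-0.003,"dy":0.001,"dz":-0.005,"rx":-0.003,"ry":-0.395,"rz":0.003},{"dx":-0.003,"dy":0.001,"dz":-0.005,"rx":-0.003,"ry":-0.395,"rz":0.003},{"dx":-0.003,"dy":0.001,"dz":-0.005,"rx":-0.003,"ry":-0.395,"rz":0.003}]'
python3 - <<'E'
from h import *
optics.grab_frame('top')
optics.grab_frame('top')
R=target(YAW,np.radians(-25)); d=R.apply([0,0,1]); g=np.array([.5145,-.0863,.095])
delta(g+.019*d,R);print(state()['joint_pos'],state()['tool_pos'])
E
```

```text
time: 6.6
tool_pos: [0.5533, -0.0924, 0.1858]
tool_rot: [-0.017, 0.974, -0.073, -0.215]
contact_force: [-0.0, 0.5, -1.0]
gripper_width: 1.003
grasp_force: 0.0
d [ 4.800e-03 -1.000e-04  1.503e-01] r [-0.0007 -0.0043 -0.0005] mm 120 deg 0.4
[-0.27308387  0.21907867  1.5456325  -0.05151042  1.8036771   1.4476944 ] [ 0.55265848 -0.09227496  0.18869902]
```

```bash

python3 -m inch '[{"dx":0.005,"dy":0,"dz":0.05,"rx":0,"ry":-0.004,"rz":0},{"dx":0.005,"dy":0,"dz":0.1,"rx":0,"ry":-0.004,"rz":0},{"dx":0.005,"dy":0,"dz":0.15,"rx":0,"ry":-0.004,"rz":0},{"dx":0.005,"dy":0,"dz":0.15,"rx":0,"ry":-0.004,"rz":0},{"dx":0.005,"dy":0,"dz":0.15,"rx":0,"ry":-0.004,"rz":0}]'
python3 -m inch '[{"dx":0.0,"dy":0,"dz":0,"rx":0,"ry":0.0,"rz":0},{"dx":0.0,"dy":0,"dz":0,"rx":0,"ry":0.0,"rz":0},{"dx":0.0,"dy":0,"dz":0,"rx":0,"ry":0.0,"rz":0},{"dx":0.0,"dy":0,"dz":0,"rx":0,"ry":0.0,"rz":0},{"dx":0.0,"dy":0,"dz":0,"rx":0,"ry":0.0,"rz":0}]' -1.0
python3 -m inch '[{"dx":0.0,"dy":0,"dz":0,"rx":0,"ry":0.0,"rz":0},{"dx":0.0,"dy":0,"dz":0,"rx":0,"ry":0.0,"rz":0},{"dx":0.0,"dy":0,"dz":0,"rx":0,"ry":0.0,"rz":0}]'
cat >> h.py <<'E'
def tgt2(th,cx,cz,cy=0):
    """bottom end far; far lower corner = adapter local (+?): bottom far, +x face up -> lower face = -x face"""
    G=json.load(open('grasp.json'));p=np.array(G['p']);q=Rq(G['q'])
    RA=RC*Ro.from_euler('y',-np.radians(90-th)); pA=CASE+RC.apply([cx,cy,cz])-RA.apply([-.02,0,-.055])
    RT=RA*q.inv(); return pA-RT.apply(p),RT
E
python3 - <<'E'
from h import *
s=state();Rt=Rq(s['tool_rot']);pA=CASE+RC.apply([-.072,0,.061]);q=(Rt.inv()*RC).as_quat()
json.dump(dict(p=Rt.inv().apply(pA-s['tool_pos']).tolist(),q=[q[3],*q[:3]]),open('grasp.json','w'))
p1=s['tool_pos']+[0,0,.115];delta(p1,Rt)
p,R=tgt2(22,.071,.008);print(p,R.apply([0,0,1]));p2=p+[0,0,.09];delta(p2,R,p1,Rt);
E
```

```text
time: 7.2
tool_pos: [0.5071, -0.0855, 0.0807]
tool_rot: [-0.016, 0.974, -0.074, -0.215]
contact_force: [0.9, 0.4, 1.2]
gripper_width: 0.999
grasp_force: 0.0
time: 7.7
tool_pos: [0.5099, -0.0858, 0.0822]
tool_rot: [-0.016, 0.974, -0.074, -0.213]
contact_force: [2.0, 1.7, 6.1]
gripper_width: 0.646
grasp_force: 63.0
time: 8.0
tool_pos: [0.51, -0.0858, 0.0822]
tool_rot: [-0.016, 0.974, -0.074, -0.213]
contact_force: [1.0, 2.4, 7.5]
gripper_width: 0.653
grasp_force: 63.0
d [-6.010e-02 -1.000e-04 -1.306e-01] r [0. 0. 0.] mm 115 deg 0.0
[ 0.59147807 -0.0980894   0.05123196] [ 0.67800238 -0.10150805 -0.7280171 ]
d [ 1.229e-01 -1.000e-04  2.050e-02] r [ 0.001   0.7912 -0.0008] mm 100 deg 68.0
```

```bash

python3 -m inch '[{"dx":-0.02,"dy":0,"dz":-0.044,"rx":0,"ry":0.0,"rz":0},{"dx":-0.04,"dy":0,"dz":-0.088,"rx":0,"ry":0.0,"rz":0},{"dx":-0.06,"dy":0,"dz":-0.13,"rx":0,"ry":0.0,"rz":0},{"dx":-0.06,"dy":0,"dz":-0.13,"rx":0,"ry":0.0,"rz":0}]'
python3 -m inch '[{"dx":0.025,"dy":0,"dz":0.004,"rx":0,"ry":0.1,"rz":0},{"dx":0.05,"dy":0,"dz":0.008,"rx":0,"ry":0.2,"rz":0},{"dx":0.075,"dy":0,"dz":0.012,"rx":0,"ry":0.3,"rz":0},{"dx":0.1,"dy":0,"dz":0.016,"rx":0,"ry":0.4,"rz":0},{"dx":0.123,"dy":0,"dz":0.02,"rx":0,"ry":0.45,"rz":0}]'
python3 - <<'E'
from h import *
optics.grab_frame('top')
optics.grab_frame('top')
optics.grab_frame('top')
s=state();print(s['tool_pos'],s['contact_force'],s['gripper_width'])
p,R=tgt2(22,.071,.008);delta(p+[0,0,.09],R)
E
```

```text
time: 8.4
tool_pos: [0.5117, -0.0868, 0.2003]
tool_rot: [-0.015, 0.975, -0.074, -0.21]
contact_force: [1.5, 0.2, -1.4]
gripper_width: 0.649
grasp_force: 65.3
time: 8.9
tool_pos: [0.588, -0.0977, 0.1356]
tool_rot: [0.009, 0.99, -0.075, 0.119]
contact_force: [-0.5, 0.8, -1.5]
gripper_width: 0.646
grasp_force: 65.1
[ 0.58714197 -0.09754526  0.13486669] [-0.81564512  1.01248142 -2.81524711] 0.6482957305277961
d [ 0.0071 -0.0002 -0.0065] r [ 0.0009  0.3489 -0.0005] mm 8 deg 30.0
```

```bash

python3 -m inch '[{"dx":0.007,"dy":0,"dz":-0.0065,"rx":0.001,"ry":0.09,"rz":0},{"dx":0.007,"dy":0,"dz":-0.0065,"rx":0.001,"ry":0.18,"rz":0},{"dx":0.007,"dy":0,"dz":-0.0065,"rx":0.001,"ry":0.27,"rz":0},{"dx":0.007,"dy":0,"dz":-0.0065,"rx":0.001,"ry":0.349,"rz":0},{"dx":0.007,"dy":0,"dz":-0.0065,"rx":0.001,"ry":0.349,"rz":0}]'
python3 - <<'E'
from h import *
optics.grab_frame('wrist')
im=optics.grab_frame('scene');a=im[170:330,220:420];cv2.imwrite('pics/s2.png',cv2.resize(a,None,fx=3.5,fy=3.5,interpolation=2)[:,:,::-1])
s=state();print(s['tool_pos'],s['contact_force'],s['gripper_width'])
p,R=tgt2(22,.071,.008);delta(p,R)
E
```

```text
time: 9.55
tool_pos: [0.5895, -0.0972, 0.1386]
tool_rot: [0.026, 0.927, -0.07, 0.366]
contact_force: [-0.6, -0.2, -4.3]
gripper_width: 0.647
grasp_force: 65.2
[ 0.59343533 -0.09867564  0.1438933 ] [ 1.51384688 -0.00360329 -1.62976756] 0.6487223951824319
d [-0.0815 -0.0002  0.0823] r [-0.     -0.0022 -0.0002] mm 93 deg 0.2
```

View pics/s2.png

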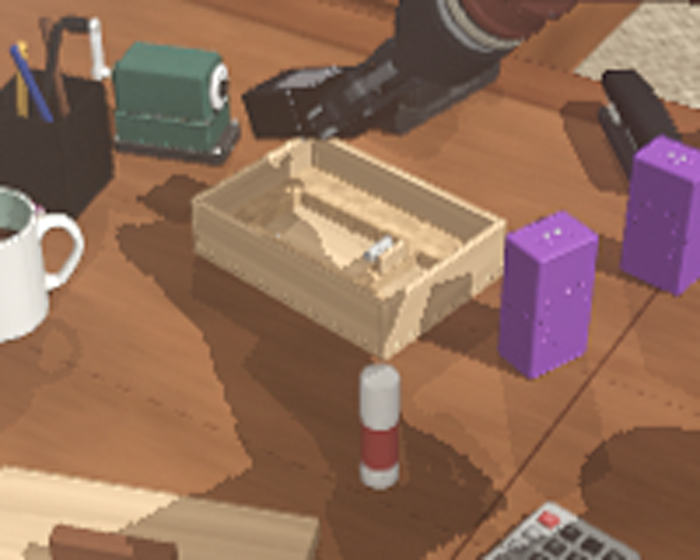

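The adapter is held tilted with its far end low, at crop (300,105), and the case below is clear. I lower it now.

```bash

python3 -m inch '[{"dx":-0.025,"dy":0,"dz":0.025,"rx":0,"ry":0,"rz":0},{"dx":-0.05,"dy":0,"dz":0.05,"rx":0,"ry":0,"rz":0},{"dx":-0.068,"dy":0,"dz":0.069,"rx":0,"ry":0,"rz":0},{"dx":-0.075,"dy":0,"dz":0.076,"rx":0,"ry":0,"rz":0},{"dx":-0.079,"dy":0,"dz":0.08,"rx":0,"ry":0,"rz":0}]'
python3 - <<'E'
from h import *
optics.grab_frame('wrist')
optics.grab_frame('wrist')
s=state();print(s['tool_pos'],s['contact_force'],s['gripper_width'])
p,R=tgt2(22,.071,.008);delta(p,R)
E
```

```text
time: 10.15
tool_pos: [0.5942, -0.0992, 0.0556]
tool_rot: [0.028, 0.925, -0.07, 0.372]
contact_force: [-2.3, -3.7, -1.3]
gripper_width: 0.65
grasp_force: 65.2
[ 0.59360181 -0.09935737  0.05542157] [ 0.44486041 -3.59793212 -3.92721446] 0.6515641627485309
d [-0.0057 -0.0012  0.0018] r [ 0.0009 -0.0056 -0.    ] mm 5 deg 0.5
```

```bash

python3 -m inch '[{"dx":-0.0025,"dy":0,"dz":0.0027,"rx":0,"ry":0,"rz":0},{"dx":-0.005,"dy":0,"dz":0.0055,"rx":0,"ry":0,"rz":0},{"dx":-0.005,"dy":0,"dz":0.0055,"rx":0,"ry":0,"rz":0},{"dx":-0.005,"dy":0,"dz":0.0055,"rx":0,"ry":0,"rz":0}]'
python3 -m inch '[{"dx":0.0027,"dy":0,"dz":0.0025,"rx":0,"ry":0,"rz":0},{"dx":0.0055,"dy":0,"dz":0.005,"rx":0,"ry":0,"rz":0},{"dx":0.0055,"dy":0,"dz":0.005,"rx":0,"ry":0,"rz":0},{"dx":0.0055,"dy":0,"dz":0.005,"rx":0,"ry":0,"rz":0}]'
python3 - <<'E'
from h import *
s=state();print(s['tool_pos'],s['contact_force'],s['gripper_width'])
p,R=tgt2(22,.071,.008);delta(p,R)
E
```

```text
time: 10.65
tool_pos: [0.5933, -0.0993, 0.0497]
tool_rot: [0.028, 0.925, -0.071, 0.372]
contact_force: [2.3, -4.8, -1.6]
gripper_width: 0.647
grasp_force: 64.8
time: 11.05
tool_pos: [0.5966, -0.0988, 0.0474]
tool_rot: [0.027, 0.926, -0.07, 0.37]
contact_force: [-16.6, -1.8, 8.4]
gripper_width: 0.648
grasp_force: 67.1
[ 0.59663038 -0.09883915  0.04744006] [-16.55858691  -1.83255671   8.40892642] 0.6482675949325928
d [-0.0015  0.     -0.0079] r [-0.0001 -0.003  -0.0001] mm 6 deg 0.3
```

```bash

python3 -m inch '[{"dx":0,"dy":0,"dz":0,"rx":0,"ry":0.06,"rz":0},{"dx":0,"dy":0,"dz":0,"rx":0,"ry":0.06,"rz":0}]'
python3 -m inch '[{"dx":0,"dy":0,"dz":0,"rx":0,"ry":0,"rz":0},{"dx":0,"dy":0,"dz":0,"rx":0,"ry":0,"rz":0},{"dx":0,"dy":0,"dz":0,"rx":0,"ry":0,"rz":0},{"dx":0,"dy":0,"dz":0,"rx":0,"ry":0,"rz":0}]' 1.0
python3 -m inch '[{"dx":0.0,"dy":0,"dz":-0.05,"rx":0,"ry":0.0,"rz":0},{"dx":0.0,"dy":0,"dz":-0.1,"rx":0,"ry":0.0,"rz":0},{"dx":0.0,"dy":0,"dz":-0.16,"rx":0,"ry":0.0,"rz":0},{"dx":0.0,"dy":0,"dz":-0.16,"rx":0,"ry":0.0,"rz":0}]'
python3 - <<'E'
from h import *
optics.grab_frame('top')
optics.grab_frame('top')
s=state();print(s['tool_pos'])
R=target(YAW,0);delta(CASE+RC.apply([-.015,0,.16]),R)
E
```

```text
time: 11.25
tool_pos: [0.5963, -0.0987, 0.0465]
tool_rot: [0.03, 0.908, -0.069, 0.411]
contact_force: [1.0, 0.1, -3.5]
gripper_width: 0.653
grasp_force: 66.2
time: 11.65
tool_pos: [0.5992, -0.0993, 0.0497]
tool_rot: [0.031, 0.908, -0.068, 0.413]
contact_force: [-0.0, 0.4, 0.5]
gripper_width: 1.0
grasp_force: 0.0
time: 12.05
tool_pos: [0.5031, -0.0855, 0.1373]
tool_rot: [0.032, 0.907, -0.068, 0.415]
contact_force: [-0.1, -0.3, 0.5]
gripper_width: 0.999
grasp_force: 0.0
[ 0.5034078  -0.08542481  0.13609763]
d [ 0.0779 -0.0011  0.0445] r [ 8.000e-04 -5.723e-01 -5.000e-04] mm 72 deg 49.2
```

```bash

python3 -m inch '[{"dx":0.078,"dy":-0.001,"dz":0.045,"rx":0.001,"ry":-0.572,"rz":0},{"dx":0.078,"dy":-0.001,"dz":0.045,"rx":0.001,"ry":-0.572,"rz":0},{"dx":0.078,"dy":-0.001,"dz":0.045,"rx":0.001,"ry":-0.572,"rz":0},{"dx":0.078,"dy":-0.001,"dz":0.045,"rx":0.001,"ry":-0.572,"rz":0},{"dx":0.078,"dy":-0.001,"dz":0.045,"rx":0.001,"ry":-0.572,"rz":0}]' -1.0
python3 -m inch '[{"dx":0.0,"dy":0,"dz":0,"rx":0,"ry":-0.07,"rz":0},{"dx":0.0,"dy":0,"dz":0,"rx":0,"ry":-0.07,"rz":0},{"dx":0.0,"dy":0,"dz":0,"rx":0,"ry":-0.07,"rz":0}]'
python3 - <<'E'
from h import *
im=optics.grab_frame('scene');a=im[170:330,220:420];cv2.imwrite('pics/s3.png',cv2.resize(a,None,fx=3.5,fy=3.5,interpolation=2)[:,:,::-1])
s=state();print(s['tool_pos'])
R=target(YAW,0);delta(CASE+RC.apply([-.015,0,.09]),R)
E
```

```text
time: 12.65
tool_pos: [0.5716, -0.0944, 0.1552]
tool_rot: [0.003, 0.995, -0.074, 0.065]
contact_force: [0.4, 0.2, -0.9]
gripper_width: 0.147
grasp_force: 0.0
time: 12.95
tool_pos: [0.5705, -0.0942, 0.1538]
tool_rot: [-0.001, 0.997, -0.075, 0.015]
contact_force: [-1.1, 0.7, 0.1]
gripper_width: 0.002
grasp_force: 0.0
[ 0.56984424 -0.09409374  0.15399296]
d [-0.0016  0.001   0.08  ] r [-0.0025 -0.0206  0.0003] mm 64 deg 1.8
```

View pics/s3.png

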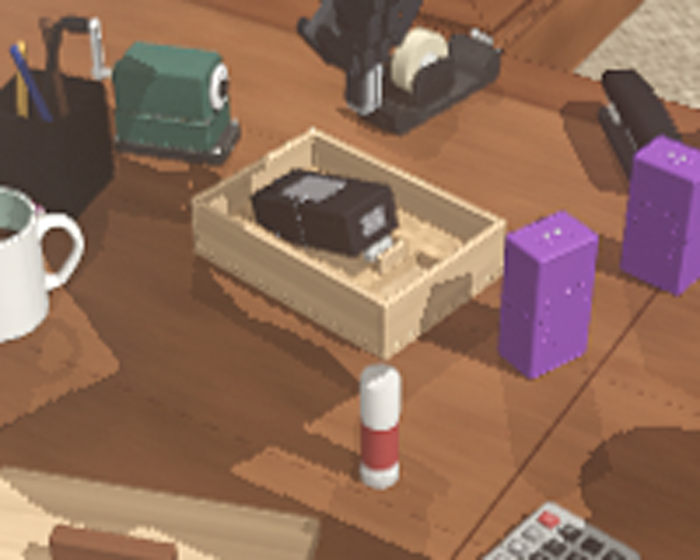

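The adapter is in the bed with its near end resting on the keeper at crop (380,245). Press.

```bash

python3 -m inch '[{"dx":-0.0016,"dy":0.001,"dz":0.04,"rx":-0.002,"ry":-0.02,"rz":0},{"dx":-0.0016,"dy":0.001,"dz":0.08,"rx":-0.002,"ry":-0.02,"rz":0},{"dx":-0.0016,"dy":0.001,"dz":0.09,"rx":-0.002,"ry":-0.02,"rz":0},{"dx":-0.0016,"dy":0.001,"dz":0.1,"rx":-0.002,"ry":-0.02,"rz":0},{"dx":-0.0016,"dy":0.001,"dz":0.105,"rx":-0.002,"ry":-0.02,"rz":0}]'
python3 -m inch '[{"dx":0,"dy":0,"dz":0.006,"rx":0,"ry":0,"rz":0},{"dx":0,"dy":0,"dz":0.012,"rx":0,"ry":0,"rz":0},{"dx":0,"dy":0,"dz":0.017,"rx":0,"ry":0,"rz":0}]'
python3 -m inch '[{"dx":0,"dy":0,"dz":0.005,"rx":0,"ry":0,"rz":0},{"dx":0,"dy":0,"dz":0.01,"rx":0,"ry":0,"rz":0},{"dx":0,"dy":0,"dz":0.01,"rx":0,"ry":0,"rz":0}]'
```

```text
time: 13.5
tool_pos: [0.5711, -0.0951, 0.073]
tool_rot: [-0.0, 0.997, -0.075, 0.0]
contact_force: [-9.6, 2.2, 15.9]
gripper_width: -0.001
grasp_force: 8.6
time: 13.8
tool_pos: [0.574, -0.0958, 0.0629]
tool_rot: [0.001, 0.997, -0.075, 0.004]
contact_force: [-2.0, 1.7, 4.8]
gripper_width: -0.002
grasp_force: 2.4
time: 14.1
tool_pos: [0.5723, -0.0954, 0.0521]
tool_rot: [0.0, 0.997, -0.075, 0.002]
contact_force: [-2.5, 0.5, 3.7]
gripper_width: -0.001
grasp_force: 1.6
```

```bash

python3 -m inch '[{"dx":0,"dy":0,"dz":0.004,"rx":0,"ry":0,"rz":0},{"dx":0,"dy":0,"dz":0.008,"rx":0,"ry":0,"rz":0},{"dx":0,"dy":0,"dz":0.008,"rx":0,"ry":0,"rz":0}]'
python3 -m inch '[{"dx":0,"dy":0,"dz":0.004,"rx":0,"ry":0,"rz":0},{"dx":0,"dy":0,"dz":0.007,"rx":0,"ry":0,"rz":0},{"dx":0,"dy":0,"dz":0.007,"rx":0,"ry":0,"rz":0}]'
```

```text
time: 14.4
tool_pos: [0.5721, -0.0953, 0.046]
tool_rot: [0.0, 0.997, -0.075, 0.001]
contact_force: [-5.4, 0.5, 8.5]
gripper_width: 0.001
grasp_force: 4.1
time: 14.7
tool_pos: [0.5722, -0.0953, 0.0459]
tool_rot: [0.0, 0.997, -0.075, -0.0]
contact_force: [-23.3, 5.2, 38.6]
gripper_width: 0.004
grasp_force: 19.5
```

Hard stop at 46 mm, so the adapter is home. Lift off and move to view the lid, with a look at the case on the way.

```bash

python3 -m inch '[{"dx":0,"dy":0,"dz":-0.06,"rx":0,"ry":0,"rz":0},{"dx":0,"dy":0,"dz":-0.12,"rx":0,"ry":0,"rz":0},{"dx":-0.06,"dy":0,"dz":-0.18,"rx":0,"ry":0,"rz":0},{"dx":-0.12,"dy":0,"dz":-0.24,"rx":0,"ry":0,"rz":0},{"dx":-0.17,"dy":0,"dz":-0.3,"rx":0,"ry":0,"rz":0}]' 1.0
python3 -m inch '[{"dx":-0.05,"dy":0,"dz":-0.08,"rx":0,"ry":0,"rz":0},{"dx":-0.05,"dy":0,"dz":-0.08,"rx":0,"ry":0,"rz":0},{"dx":-0.05,"dy":0,"dz":-0.08,"rx":0,"ry":0,"rz":0}]'
python3 - <<'E'
from h import *
import pickle
optics.grab_frame('top')
i=optics.camera_info('wrist');im=optics.grab_frame('wrist');cv2.imwrite('pics/w4.png',im[:,:,::-1]);pickle.dump(i,open('w4.pkl','wb'))
print(state()['tool_pos'])
R=target(.325,0);delta([.42,.24,.34],R)
E
```

```text
time: 15.2
tool_pos: [0.4674, -0.0794, 0.2441]
tool_rot: [0.0, 0.997, -0.075, 0.002]
contact_force: [0.7, -0.9, -0.1]
gripper_width: 0.849
grasp_force: 0.0
time: 15.5
tool_pos: [0.4296, -0.0741, 0.3121]
tool_rot: [0.002, 0.997, -0.075, 0.007]
contact_force: [0.5, -1.2, 0.6]
gripper_width: 1.0
grasp_force: 0.0
[ 0.42909996 -0.07375606  0.30670646]
d [-0.0696 -0.3861 -0.0421] r [ 0.001  -0.0034 -0.3167] mm 316 deg 27.2
```

View pics/w4.png

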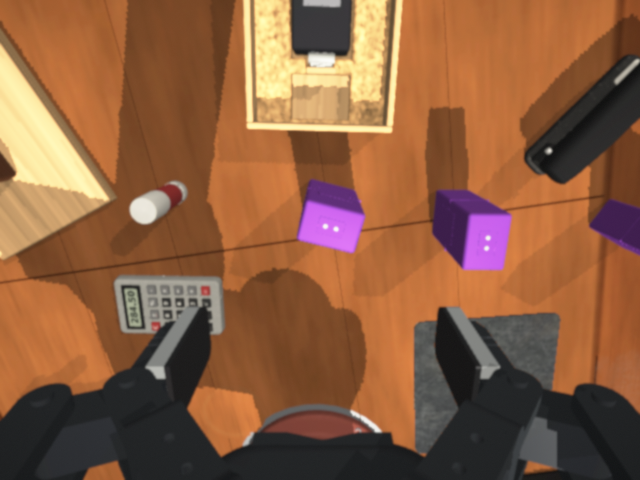

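The adapter sits at (321,25) behind the keeper at (320,60), and the near rim corners are at (248,130) and (392,132). On to the lid.

```bash

python3 -m inch '[{"dx":-0.035,"dy":-0.193,"dz":-0.021,"rx":0,"ry":0,"rz":0},{"dx":-0.035,"dy":-0.193,"dz":-0.021,"rx":0,"ry":0,"rz":0},{"dx":-0.035,"dy":-0.193,"dz":-0.021,"rx":0,"ry":0,"rz":0},{"dx":-0.035,"dy":-0.193,"dz":-0.021,"rx":0,"ry":0,"rz":0}]'
python3 -m inch '[{"dx":-0.035,"dy":-0.193,"dz":-0.021,"rx":0,"ry":-0.003,"rz":-0.317},{"dx":-0.035,"dy":-0.193,"dz":-0.021,"rx":0,"ry":-0.003,"rz":-0.317},{"dx":-0.035,"dy":-0.193,"dz":-0.021,"rx":0,"ry":-0.003,"rz":-0.317},{"dx":-0.035,"dy":-0.193,"dz":-0.021,"rx":0,"ry":-0.003,"rz":-0.317},{"dx":-0.035,"dy":-0.193,"dz":-0.021,"rx":0,"ry":-0.003,"rz":-0.317}]'
python3 - <<'E'
from h import *
import pickle
i=pickle.load(open('w4.pkl','rb'));A,B=ray(i,(247.5,130),.052),ray(i,(392,132),.052);print(A,B,np.linalg.norm(A-B),np.arctan2(-(A-B)[0],(A-B)[1]))
print('case',(A+B)/2+.104*RC.apply([1,0,0]))
optics.grab_frame('top')
i=optics.camera_info('wrist');im=optics.grab_frame('wrist');cv2.imwrite('pics/w5.png',im[:,:,::-1]);pickle.dump(i,open('w5.pkl','wb'))
print(state()['tool_pos'],[(d['confidence'],np.round(d['bbox'])) for d in nets.boxes_of('wrist','lid_handle')])
hsv=cv2.cvtColor(im,cv2.COLOR_RGB2HSV)
R=target(.325,0);delta([.52,.274,.15],R)
E
```

```text
time: 16.0
tool_pos: [0.4236, 0.0872, 0.3211]
tool_rot: [-0.001, 0.997, -0.072, -0.0]
contact_force: [0.7, -1.2, -0.2]
gripper_width: 1.0
grasp_force: 0.0
time: 16.5
tool_pos: [0.4194, 0.2407, 0.3374]
tool_rot: [0.001, 0.987, 0.163, -0.003]
contact_force: [-0.1, -0.8, 0.1]
gripper_width: 0.997
grasp_force: 0.0
[ 0.49690014 -0.00926677  0.052     ] [ 0.47375638 -0.15010562  0.052     ] 0.14272777474664874 -0.16287231629515705
case [ 0.58816045 -0.09522776  0.052     ]
[0.41962877 0.23902927 0.33783936] [(0.9, array([321.,  87., 150., 174.]))]
d [ 0.1339 -0.0022  0.2347] r [ 0.0003  0.0029 -0.0014] mm 216 deg 0.3
```

View pics/w5.png

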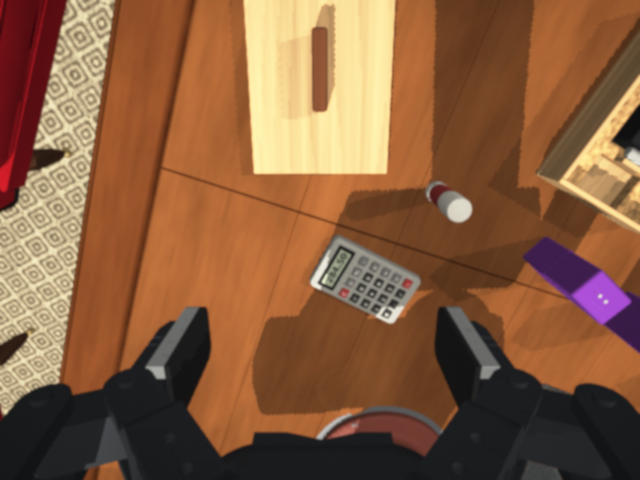

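The lid's near corners are at (254,174) and (387,174), and the handle runs from (320,28) to (320,110). I refine the lid and the case with sub-pixel corners, so the wrist-camera bias cancels.

```bash
python3 - <<'E'
from h import *
import pickle
def meas(n,pk,c,z,L,ex):
    i=pickle.load(open(pk,'rb'));i=i[0] if isinstance(i,tuple) else i
    g=cv2.imread(n,0);c=np.array(c,np.float32).reshape(-1,1,2)
    c=cv2.cornerSubPix(g,c,(5,5),(-1,-1),(3,50,.01)).reshape(-1,2)
    A,B=ray(i,c[0],z)[:2],ray(i,c[1],z)[:2];w=A-B;y=np.arctan2(-w[0],w[1])
    # sides: second points on side edges, measured by gradient along a row
    yy=[]
    for k,r,x0 in ((0,)+ex[0],(1,)+ex[1]):
        row=cv2.GaussianBlur(g,(1,5),0)[r].astype(float);gr=np.abs(np.gradient(row))[x0-5:x0+6];x=(gr*np.arange(x0-5,x0+6)).sum()/gr.sum()
        P=ray(i,(x,r),z)[:2];v=P-(A,B)[k];yy.append(np.arctan2(v[1],v[0]))
    yaw=np.mean(yy);m=(A+B)/2
    print(n,c.tolist(),'width',np.hypot(*w),'yaw near',y,'sides',yy,'centre(yawnear/side)',m+L*np.array([np.cos(y),np.sin(y)]),m+L*np.array([np.cos(yaw),np.sin(yaw)]))
meas('pics/w1.png','w0.pkl',[(242.5,147),(365,149)],.052,.104,[(20,238),(20,372)])
meas('pics/w4.png','w4.pkl',[(247.5,130),(392,132)],.052,.104,[(10,244),(10,402)])
meas('pics/w5.png','w5.pkl',[(254,174),(387,174)],.018,.111,[(10,245),(10,393)])
i=pickle.load(open('w5.pkl','rb'))
for p in [(320,28),(320,110)]:print('handle',ray(i,p,.052))
E
```

```text
pics/w1.png [[241.83221435546875, 143.43496704101562], [364.34228515625, 147.53578186035156]] width 0.14435632621661337 yaw near -0.17745754172138536 sides [np.float64(-0.186181818839331), np.float64(-0.1591955504568677)] centre(yawnear/side) [ 0.58914838 -0.09749464] [ 0.58923477 -0.09700627]
pics/w4.png [[246.20565795898438, 127.90918731689453], [391.7653503417969, 131.93759155273438]] width 0.14369062556594353 yaw near -0.1762643699399637 sides [np.float64(-0.19555605001273663), np.float64(-0.17472170794009803)] centre(yawnear/side) [ 0.5888375  -0.09738658] [ 0.58867163 -0.0982945 ]
pics/w5.png [[253.3822479248047, 173.25990295410156], [386.1535949707031, 173.32835388183594]] width 0.1566332829129173 yaw near 0.3252719484198222 sides [np.float64(0.32819799028104424), np.float64(0.32728841615168747)] centre(yawnear/side) [0.52317351 0.27813892] [0.52308553 0.27839874]
handle [0.55900546 0.28951696 0.052     ]
handle [0.48648671 0.26517067 0.052     ]
```

```bash
python3 - <<'E'
import cv2,numpy as np
for n,r0,cs in(('pics/w4.png',118,(255,300,340,385)),('pics/w1.png',136,(250,300,355))):
    g=cv2.imread(n).astype(int)
    for c in cs: print(n,c,r0,[tuple(g[r,c-1:c+2].mean(0).astype(int)[[2,0]]) .__str__().replace('np.int64','') for r in range(r0,r0+18)])
g=cv2.imread('pics/w4.png').astype(int)
for r in (5,60,115): print(r,'L',g[r,238:262,0].tolist(),'R',g[r,380:412,0].tolist())
E
```

```text
pics/w4.png 255 118 ['((145), (77))', '((142), (76))', '((140), (75))', '((161), (86))', '((217), (114))', '((249), (148))', '((254), (172))', '((255), (184))', '((255), (188))', '((255), (180))', '((251), (150))', '((221), (102))', '((188), (68))', '((184), (60))', '((184), (60))', '((184), (59))', '((184), (59))', '((184), (59))']
pics/w4.png 300 118 ['((214), (111))', '((204), (102))', '((209), (102))', '((215), (104))', '((207), (103))', '((211), (110))', '((240), (136))', '((253), (165))', '((255), (180))', '((255), (185))', '((255), (178))', '((250), (149))', '((204), (101))', '((131), (56))', '((105), (36))', '((102), (34))', '((102), (34))', '((102), (34))']
pics/w4.png 340 118 ['((182), (96))', '((180), (93))', '((185), (91))', '((192), (93))', '((194), (94))', '((189), (94))', '((199), (103))', '((234), (129))', '((252), (159))', '((254), (178))', '((255), (185))', '((255), (179))', '((252), (155))', '((221), (111))', '((150), (66))', '((116), (41))', '((111), (37))', '((110), (36))']
pics/w4.png 385 118 ['((121), (65))', '((125), (67))', '((128), (69))', '((131), (70))', '
[... 1311 characters left out ...]
 87, 111, 137, 148, 148, 146, 145, 148, 151] R [158, 152, 146, 141, 134, 116, 89, 72, 67, 67, 64, 57, 53, 54, 64, 95, 134, 159, 169, 172, 167, 144, 101, 69, 64, 63, 63, 63, 62, 60, 60, 60]
60 L [54, 54, 53, 53, 54, 62, 91, 131, 162, 174, 179, 173, 151, 113, 86, 80, 88, 110, 137, 149, 150, 146, 143, 140] R [146, 143, 131, 108, 94, 88, 80, 65, 56, 56, 68, 101, 141, 166, 176, 179, 172, 145, 100, 67, 60, 61, 60, 60, 60, 60, 60, 60, 59, 59, 60, 61]
115 L [57, 57, 57, 57, 55, 55, 56, 68, 103, 145, 169, 178, 180, 168, 139, 103, 78, 73, 81, 95, 106, 106, 105, 102] R [76, 75, 70, 62, 56, 57, 71, 106, 146, 170, 178, 177, 158, 118, 79, 62, 59, 59, 60, 59, 61, 61, 61, 61, 61, 61, 61, 61, 61, 61, 62, 61]
```

```bash
python3 - <<'E'
from h import *
import pickle
def edge(prof,o):  # last crossing of half level going outward (bright->dark), prof from inside to outside
    hi=prof.max();k=len(prof)-1-np.argmax(prof[::-1]>(hi+prof[-1])/2);m=(hi+prof[-1])/2
    return k+(prof[k]-m)/(prof[k]-prof[k+1])
def meas(n,pk,cols,yr,rows,lx,rx,z,L):
    i=pickle.load(open(pk,'rb'));g=cv2.imread(n)[:,:,0].astype(float);h=7
    N=np.polyfit(cols,[int(yr(c))-h+edge(g[int(yr(c))-h:int(yr(c))+h,c],0) for c in cols],1)
    Lf=np.polyfit(rows,[int(lx(r))+h-edge(g[r,int(lx(r))-h+1:int(lx(r))+h+1][::-1],0) for r in rows],1)
    Rf=np.polyfit(rows,[int(rx(r))-h+edge(g[r,int(rx(r))-h:int(rx(r))+h],0) for r in rows],1)
    def X(S):
        y=(N[0]*S[1]+N[1])/(1-N[0]*S[0]);return np.array([S[0]*y+S[1],y])
    a,b=X(Lf),X(Rf);far=lambda S:np.array([S[0]*3+S[1],3])
    A,B,C,D=[ray(i,p,z)[:2] for p in(a,b,far(Lf),far(Rf))]
    y1=np.arctan2(-(A-B)[0],(A-B)[1]);y2=np.arctan2(*(C-A)[::-1]);y3=np.arctan2(*(D-B)[::-1]);y=np.mean([y1,y2,y3])
    print(n,a,b,'w',np.hypot(*(A-B)),'yaw',y1,y2,y3,'c',(A+B)/2+L*np.array([np.cos(y),np.sin(y)]))
meas('pics/w4.png','w4.pkl',range(255,386,5),lambda c:129+(c-255)*.027,range(8,118,6),lambda r:243+(r-5)*.03,lambda r:401.6-(r-5)*.078,.052,.104)
meas('pics/w5.png','w5.pkl',range(262,381,5),lambda c:174,range(8,165,6),lambda r:245.4+(r-8)*.051,lambda r:393-(r-8)*.036,.018,.111)
E
```

```text
pics/w4.png [246.68917153 128.32159217] [391.66804138 132.46021942] w 0.14317134729057113 yaw -0.17711819679338878 -0.17719413853338306 -0.17721911565867926 c [ 0.58834971 -0.09760333]
pics/w5.png [253.42264139 173.3996544 ] [386.36634109 173.4279106 ] w 0.15685201338610344 yaw 0.32557630458434167 0.32827832116638284 0.330304695991358 c [0.52298739 0.27824595]
```

```bash
python3 - <<'E'
from h import *
i=optics.camera_info('top');g=cv2.imread('pics/top0.png')[:,:,0].astype(np.float32)
def fit(c,z,name,L,W):
    c=np.array(c,float);lines=[];m=c.mean(0)
    for k in range(4):
        a,b=c[k],c[(k+1)%4];n=np.array([(b-a)[1],-(b-a)[0]]);n/=np.hypot(*n);n*=np.sign(n@((a+b)/2-m))
        pts=[]
        for t in np.linspace(.12,.88,25):
            q=a+t*(b-a);s=np.arange(-2.5,3.6,.25);P=q+s[:,None]*n
            v=cv2.remap(g,P[:,0].astype(np.float32)[None],P[:,1].astype(np.float32)[None],1)[0]
            j=np.argmin(np.diff(v));pts.append(P[j]+.125*n)
        l=cv2.fitLine(np.float32(pts),cv2.DIST_HUBER,0,.01,.01).ravel();lines.append(l)
    X=[]
    for k in range(4):
        l,o=lines[k-1],lines[k];A=np.c_[l[:2],-o[:2]];t=np.linalg.solve(A,o[2:]-l[2:]);X.append(l[2:]+t[0]*l[:2])
    print(name,np.round(X,1).tolist(),pose(rect(i,X,z)))
f=lambda L:[(170+x/2.66,140+y/2.66) for x,y in L]
fit(f([(415,165),(541,187),(511,367),(383,347)]),.052,'case',0,0)
fit(f([(38,245),(172,206),(223,389),(87,433)]),.018,'lid',0,0)
E
```

```text
case [[326.20001220703125, 200.39999389648438], [373.6000061035156, 209.89999389648438], [360.70001220703125, 278.29998779296875], [311.70001220703125, 269.0]] (array([ 0.58649718, -0.09676603]), np.float64(-0.1777766231966591), np.float64(-0.17068052110944726), np.float64(0.2120101093636632), np.float64(0.14641741958418084))
lid [[183.3000030517578, 232.0], [233.6999969482422, 217.3000030517578], [253.8000030517578, 286.3999938964844], [202.10000610351562, 303.0]] (array([0.52087962, 0.27852877]), np.float64(0.3287385480601852), np.float64(0.327885655132843), np.float64(0.22392793096041752), np.float64(0.15950368865710246))
```

Both cameras agree: case yaw −0.176, lid yaw 0.328. Now the approach to the handle.

```bash
python3 - <<'E'
from h import *
print(state()['tool_pos']);R=target(.328,0);delta([.522,.2784,.026],R)
E
```

```text
[0.41969586 0.23868267 0.33818535]
d [ 0.1387 -0.0067  0.3896] r [ 0.0003  0.0029 -0.0034] mm 331 deg 0.4
```

```bash

python3 -m inch '[{"dx":0.045,"dy":-0.007,"dz":0.04,"rx":0,"ry":0.003,"rz":-0.003},{"dx":0.09,"dy":-0.007,"dz":0.08,"rx":0,"ry":0.003,"rz":-0.003},{"dx":0.1387,"dy":-0.007,"dz":0.12,"rx":0,"ry":0.003,"rz":-0.003},{"dx":0.1387,"dy":-0.007,"dz":0.18,"rx":0,"ry":0.003,"rz":-0.003},{"dx":0.1387,"dy":-0.007,"dz":0.24,"rx":0,"ry":0.003,"rz":-0.003}]'
python3 -m inch '[{"dx":0,"dy":0,"dz":0.05,"rx":0,"ry":0,"rz":0},{"dx":0,"dy":0,"dz":0.1,"rx":0,"ry":0,"rz":0},{"dx":0,"dy":0,"dz":0.12,"rx":0,"ry":0,"rz":0},{"dx":0,"dy":0,"dz":0.12,"rx":0,"ry":0,"rz":0},{"dx":0,"dy":0,"dz":0.12,"rx":0,"ry":0,"rz":0}]'
python3 - <<'E'
from h import *
R=target(.328,0);delta([.522,.2784,.026],R)
E
```

```text
time: 17.15
tool_pos: [0.524, 0.2788, 0.1455]
tool_rot: [-0.0, 0.987, 0.162, 0.001]
contact_force: [0.6, 0.9, -0.6]
gripper_width: 1.004
grasp_force: 0.0
time: 17.65
tool_pos: [0.5239, 0.2805, 0.0529]
tool_rot: [-0.001, 0.987, 0.164, 0.002]
contact_force: [0.2, 0.2, 0.7]
gripper_width: 0.998
grasp_force: 0.0
d [-0.0032  0.0017  0.0336] r [-0.0002 -0.003   0.0005] mm 27 deg 0.3
```

```bash

python3 -m inch '[{"dx":-0.003,"dy":0.001,"dz":0.02,"rx":0,"ry":-0.003,"rz":0},{"dx":-0.003,"dy":0.001,"dz":0.033,"rx":0,"ry":-0.003,"rz":0},{"dx":-0.003,"dy":0.001,"dz":0.033,"rx":0,"ry":-0.003,"rz":0},{"dx":-0.003,"dy":0.001,"dz":0.033,"rx":0,"ry":-0.003,"rz":0}]'
python3 -m inch '[{"dx":0.0,"dy":0,"dz":0,"rx":0,"ry":0.0,"rz":0},{"dx":0.0,"dy":0,"dz":0,"rx":0,"ry":0.0,"rz":0},{"dx":0.0,"dy":0,"dz":0,"rx":0,"ry":0.0,"rz":0},{"dx":0.0,"dy":0,"dz":0,"rx":0,"ry":0.0,"rz":0},{"dx":0.0,"dy":0,"dz":0,"rx":0,"ry":0.0,"rz":0}]' -1.0
python3 -m inch '[{"dx":0.0,"dy":0,"dz":0,"rx":0,"ry":0.0,"rz":0},{"dx":0.0,"dy":0,"dz":0,"rx":0,"ry":0.0,"rz":0},{"dx":0.0,"dy":0,"dz":0,"rx":0,"ry":0.0,"rz":0},{"dx":0.0,"dy":0,"dz":0,"rx":0,"ry":0.0,"rz":0}]'
python3 - <<'E'
from h import *
s=state();Rt=Rq(s['tool_rot']);p0=s['tool_pos'];print(p0,Rt.apply([1,0,0]))
RL=Ro.from_euler('z',.328);RCn=Ro.from_euler('z',-.176);D=RCn*RL.inv()
# handle centre x along handle from measurement; y: centred by grip
LID=np.array([.522,.2784,.035]);C=np.array([.5874,-.0972,.077])
o=p0-LID;print('offset in lid',RL.inv().apply(o))
T=C+D.apply(o);print('place T',T);np.save('T.npy',T);(D*Rt).as_quat()
json.dump((D*Rt).as_quat().tolist(),open('TR.json','w'))
delta(T+[0,0,.1],D*Rt)
E
```

```text
time: 18.05
tool_pos: [0.5203, 0.2794, 0.0246]
tool_rot: [0.0, 0.986, 0.164, -0.001]
contact_force: [0.8, -0.3, -0.4]
gripper_width: 0.999
grasp_force: 0.0
time: 18.55
tool_pos: [0.5211, 0.2792, 0.0254]
tool_rot: [0.0, 0.986, 0.164, -0.001]
contact_force: [0.4, 1.4, -0.2]
gripper_width: 0.175
grasp_force: 60.2
time: 18.95
tool_pos: [0.521, 0.2794, 0.0253]
tool_rot: [0.0, 0.986, 0.164, -0.001]
contact_force: [0.3, -1.3, 4.0]
gripper_width: 0.175
grasp_force: 61.1
[0.52097991 0.27938431 0.0252778 ] [ 0.94599479  0.32417849 -0.00147316]
offset in lid [-0.00064861  0.00126046 -0.0097222 ]
place T [ 0.58698211 -0.09584545  0.0672778 ]
d [-0.0743  0.4704 -0.1774] r [0.0005 0.     0.336 ] mm 407 deg 28.9
```

```bash

python3 -m inch '[{"dx":0,"dy":0,"dz":-0.025,"rx":0,"ry":0,"rz":0},{"dx":0,"dy":0,"dz":-0.065,"rx":0,"ry":0,"rz":0},{"dx":0,"dy":0,"dz":-0.11,"rx":0,"ry":0,"rz":0},{"dx":0,"dy":0,"dz":-0.16,"rx":0,"ry":0,"rz":0},{"dx":0,"dy":0,"dz":-0.2,"rx":0,"ry":0,"rz":0}]'
python3 -m inch '[{"dx":-0.004,"dy":0.03,"dz":0,"rx":0,"ry":0,"rz":0},{"dx":-0.01,"dy":0.07,"dz":0,"rx":0,"ry":0,"rz":0.0},{"dx":-0.017,"dy":0.12,"dz":0,"rx":0,"ry":0,"rz":0.05},{"dx":-0.025,"dy":0.17,"dz":0,"rx":0,"ry":0,"rz":0.1},{"dx":-0.035,"dy":0.22,"dz":0,"rx":0,"ry":0,"rz":0.15}]'
python3 - <<'E'
from h import *
optics.grab_frame('top');optics.grab_frame('top')
s=state();print(s['tool_pos'],s['contact_force'],s['gripper_width'])
delta(np.load('T.npy')+[0,0,.1],Ro.from_quat(json.load(open('TR.json'))))
E
```

```text
time: 19.45
tool_pos: [0.5202, 0.2795, 0.1854]
tool_rot: [-0.0, 0.986, 0.164, -0.002]
contact_force: [0.3, 0.1, -2.3]
gripper_width: 0.176
grasp_force: 60.2
time: 19.95
tool_pos: [0.5504, 0.1027, 0.1829]
tool_rot: [-0.0, 0.999, 0.051, -0.003]
contact_force: [0.6, -1.3, -2.9]
gripper_width: 0.173
grasp_force: 60.2
[0.55092465 0.09994764 0.1829474 ] [-0.42321712  0.52411693 -2.01449901] 0.17326002874700466
d [0.0208 0.248  0.0198] r [0.0017 0.0024 0.1819] mm 200 deg 15.6
```

```bash

python3 -m inch '[{"dx":0.003,"dy":0.04,"dz":0,"rx":0.002,"ry":0.002,"rz":0.05},{"dx":0.008,"dy":0.1,"dz":0,"rx":0.002,"ry":0.002,"rz":0.1},{"dx":0.014,"dy":0.16,"dz":0,"rx":0.002,"ry":0.002,"rz":0.15},{"dx":0.018,"dy":0.215,"dz":0.01,"rx":0.002,"ry":0.002,"rz":0.182},{"dx":0.021,"dy":0.248,"dz":0.02,"rx":0.002,"ry":0.002,"rz":0.182}]'
python3 - <<'E'
from h import *
for k in range(4): optics.grab_frame('top')
im=optics.grab_frame('wrist');cv2.imwrite('pics/w6.png',im[:,:,::-1])
s=state();print(s['tool_pos'],s['contact_force'],s['gripper_width'])
delta(np.load('T.npy')+[0,0,.03],Ro.from_quat(json.load(open('TR.json'))))
E
```

```text
time: 20.55
tool_pos: [0.5887, -0.0937, 0.1674]
tool_rot: [-0.001, 0.996, -0.085, -0.0]
contact_force: [0.2, -0.2, -2.3]
gripper_width: 0.177
grasp_force: 60.5
[ 0.58838009 -0.09047392  0.1677075 ] [-0.53422898  0.37610131 -3.18607557] 0.1739906781565623
d [-0.0005  0.0072  0.088 ] r [-0.0024  0.0002  0.0045] mm 71 deg 0.4
```

```bash

python3 -m inch '[{"dx":-0.0005,"dy":0.007,"dz":0.03,"rx":-0.0024,"ry":0,"rz":0.0045},{"dx":-0.0005,"dy":0.007,"dz":0.06,"rx":-0.0024,"ry":0,"rz":0.0045},{"dx":-0.0005,"dy":0.007,"dz":0.088,"rx":-0.0024,"ry":0,"rz":0.0045},{"dx":-0.0005,"dy":0.007,"dz":0.088,"rx":-0.0024,"ry":0,"rz":0.0045},{"dx":-0.0005,"dy":0.007,"dz":0.088,"rx":-0.0024,"ry":0,"rz":0.0045}]'
python3 - <<'E'
from h import *
for k in range(3): optics.grab_frame('top')
s=state();print(s['tool_pos'],s['contact_force'],s['gripper_width'])
delta(np.load('T.npy')+[0,0,.012],Ro.from_quat(json.load(open('TR.json'))))
E
```

```text
time: 21.3
tool_pos: [0.5876, -0.0956, 0.0985]
tool_rot: [0.0, 0.996, -0.086, -0.0]
contact_force: [-0.1, -0.6, -2.1]
gripper_width: 0.173
grasp_force: 60.3
[ 0.58899654 -0.09678189  0.10055701] [ 0.00614507 -1.01869273 -2.51318133] 0.1698777133533911
d [-0.0028 -0.0008  0.0266] r [ 0.001  -0.0035  0.    ] mm 21 deg 0.3
```

```bash

python3 -m inch '[{"dx":-0.0015,"dy":-0.0003,"dz":0.012,"rx":0,"ry":-0.001,"rz":0},{"dx":-0.0015,"dy":-0.0003,"dz":0.023,"rx":0,"ry":-0.001,"rz":0},{"dx":-0.0015,"dy":-0.0003,"dz":0.023,"rx":0,"ry":-0.001,"rz":0},{"dx":-0.0015,"dy":-0.0003,"dz":0.023,"rx":0,"ry":-0.001,"rz":0},{"dx":-0.0015,"dy":-0.0003,"dz":0.023,"rx":0,"ry":-0.001,"rz":0}]'
python3 -m inch '[{"dx":0,"dy":0,"dz":0,"rx":0,"ry":0,"rz":0},{"dx":0,"dy":0,"dz":0,"rx":0,"ry":0,"rz":0}]'
python3 - <<'E'
from h import *
delta(np.load('T.npy'),Ro.from_quat(json.load(open('TR.json'))))
E
```

```text
time: 21.95
tool_pos: [0.5866, -0.0967, 0.08]
tool_rot: [0.0, 0.996, -0.087, -0.001]
contact_force: [-0.4, -0.7, -2.5]
gripper_width: 0.177
grasp_force: 60.5
time: 22.15
tool_pos: [0.5868, -0.0967, 0.0803]
tool_rot: [0.001, 0.996, -0.087, -0.0]
contact_force: [-1.2, 0.1, -2.8]
gripper_width: 0.178
grasp_force: 60.5
d [ 0.0001 -0.0011  0.0163] r [ 0.0008 -0.0006 -0.0006] mm 13 deg 0.1
```

Only 1 mm off. Lower in small steps, watching the force.

```bash

python3 -m inch '[{"dx":0,"dy":-0.001,"dz":0.003,"rx":0.001,"ry":0,"rz":0},{"dx":0,"dy":-0.001,"dz":0.006,"rx":0.001,"ry":0,"rz":0},{"dx":0,"dy":-0.001,"dz":0.009,"rx":0.001,"ry":0,"rz":0},{"dx":0,"dy":-0.001,"dz":0.009,"rx":0.001,"ry":0,"rz":0}]'
python3 -m inch '[{"dx":0,"dy":0,"dz":0.003,"rx":0,"ry":0,"rz":0},{"dx":0,"dy":0,"dz":0.005,"rx":0,"ry":0,"rz":0},{"dx":0,"dy":0,"dz":0.005,"rx":0,"ry":0,"rz":0}]'
```

```text
time: 22.55
tool_pos: [0.5862, -0.0956, 0.072]
tool_rot: [-0.0, 0.996, -0.087, -0.001]
contact_force: [0.1, 0.0, -2.7]
gripper_width: 0.177
grasp_force: 60.5
time: 22.85
tool_pos: [0.5864, -0.0957, 0.0684]
tool_rot: [-0.0, 0.996, -0.087, -0.001]
contact_force: [-0.0, -0.2, -3.3]
gripper_width: 0.173
grasp_force: 60.5
```

```bash

python3 -m inch '[{"dx":0,"dy":0,"dz":0.0015,"rx":0,"ry":0,"rz":0},{"dx":0,"dy":0,"dz":0.003,"rx":0,"ry":0,"rz":0},{"dx":0,"dy":0,"dz":0.003,"rx":0,"ry":0,"rz":0},{"dx":0,"dy":0,"dz":0.003,"rx":0,"ry":0,"rz":0}]'
python3 -c "
from h import *
print(np.load('T.npy'),state()['tool_pos'],state()['contact_force'],state()['ft_torque'])"
```

```text
time: 23.25
tool_pos: [0.5869, -0.0958, 0.0672]
tool_rot: [-0.0, 0.996, -0.087, -0.0]
contact_force: [-4.1, 1.1, 5.0]
gripper_width: 0.18
grasp_force: 61.4
[ 0.58698211 -0.09584545  0.0672778 ] [ 0.58685375 -0.09579041  0.06723846] [-4.1101995   1.14078928  5.02225047] [ 0.10970125  0.62739753 -0.0408642 ]
```

Contact at exactly the predicted seated height. Release and lift away.

```bash

python3 -m inch '[{"dx":0,"dy":0,"dz":0,"rx":0,"ry":0,"rz":0},{"dx":0,"dy":0,"dz":0,"rx":0,"ry":0,"rz":0},{"dx":0,"dy":0,"dz":0,"rx":0,"ry":0,"rz":0},{"dx":0,"dy":0,"dz":0,"rx":0,"ry":0,"rz":0},{"dx":0,"dy":0,"dz":0,"rx":0,"ry":0,"rz":0}]' 1.0
python3 -m inch '[{"dx":0,"dy":0,"dz":-0.02,"rx":0,"ry":0,"rz":0},{"dx":0,"dy":0,"dz":-0.07,"rx":0,"ry":0,"rz":0},{"dx":-0.05,"dy":0,"dz":-0.13,"rx":0,"ry":0,"rz":0},{"dx":-0.1,"dy":0,"dz":-0.19,"rx":0,"ry":0,"rz":0},{"dx":-0.16,"dy":0,"dz":-0.24,"rx":0,"ry":0,"rz":0}]'
python3 -m inch '[{"dx":-0.06,"dy":0.05,"dz":-0.04,"rx":0,"ry":0,"rz":0},{"dx":-0.12,"dy":0.1,"dz":-0.05,"rx":0,"ry":0,"rz":0},{"dx":-0.12,"dy":0.15,"dz":-0.05,"rx":0,"ry":0,"rz":0},{"dx":-0.12,"dy":0.15,"dz":-0.05,"rx":0,"ry":0,"rz":0}]'
python3 - <<'E'
from h import *
a=optics.grab_frame('scene')[170:330,230:410];b=optics.grab_frame('top')[140:360,170:470]
o=np.hstack([cv2.resize(a,(400,356),interpolation=2),cv2.resize(b,(400,293))[:293].copy() if 0 else cv2.copyMakeBorder(cv2.resize(b,(400,293),interpolation=2),0,63,0,0,0)])
cv2.imwrite('pics/end.png',o[:,:,::-1])
E
```

```text
time: 23.75
tool_pos: [0.5867, -0.0958, 0.0663]
tool_rot: [-0.0, 0.996, -0.087, -0.001]
contact_force: [0.1, -0.3, 0.8]
gripper_width: 0.99
grasp_force: 0.0
time: 24.25
tool_pos: [0.4872, -0.0783, 0.2368]
tool_rot: [0.0, 0.996, -0.087, 0.001]
contact_force: [0.6, -0.6, 0.0]
gripper_width: 0.998
grasp_force: 0.0
time: 24.65
tool_pos: [0.3706, -0.1823, 0.2763]
tool_rot: [0.002, 0.996, -0.089, 0.001]
contact_force: [-0.6, 0.2, -0.2]
gripper_width: 1.002
grasp_force: 0.0
```

View pics/end.png

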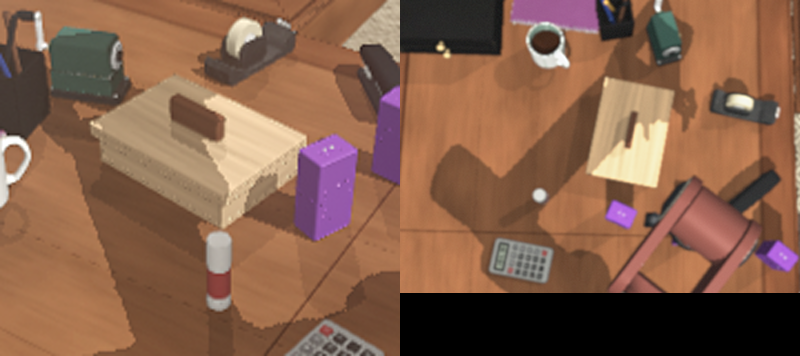

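The lid sits flush and level on the case (left panel, around (200,140)), and the bystanders are where they were. Handing in.

```bash
python3 -c "
from plant import ticket
print(ticket.job_done())"
```

```text
the job is handed in; nothing more can be done
None
```

The adapter is pressed home flat in the bed, the lid looks flush on the case and is released, the bystanders look untouched, and the job was handed in at about 25 s; no verdict was returned.

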